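# Release and unlock a safe-deposit box

### The arm

A 6-joint arm with a two-finger parallel gripper is mounted at the origin on the work surface. World frame = base frame: x ahead of the robot, y to its left, z up, the work surface at z = 0. Lengths are in m, angles in rad, forces in N, time in s.
With the tool pointing down it reaches from about 0.425 to 0.95 m from the base axis. Payload 14.7 kg.
Tool frame: the origin (TCP) lies at the very end of the fingers, on their centre line; the grasp point (between the pads) lies 19 mm behind it; z points along the fingers, y is the line along which they close (so a half turn about z gives the same grasp; the last joint's range is limited). The gripper opens to 85 mm and grips with 20 to 120 N. Pads are 22 mm wide; open, the fingers measure 114 mm over their backs; the gripper's body (76 mm by 85 mm) begins 54 mm behind the grasp point. The pads swing forward as they close: fully open they stand 13 mm farther back than shut.
Start: joints at [1.173, 0.48, 1.596, -0, 1.065, -0.047], TCP at [0.223, 0.61, 0.231] pointing down, gripper open.
Joint ranges: [-2.75, 2.75], [-0.82, 2.05], [0.23, 2.67], [-1.56, 4.7], [0.09, 2.69], [-2.92, 2.92]. Speed limits (rad/s): [1.89, 1.89, 2.39, 3.01, 3.01, 3.01].

### API

Orientations are given as a 3x3 rotation matrix whose columns are the frame's x, y, z axes.
In Python, from workcell import bot gives the robot as it stands. The module is installed in compiled form; this text tells all that it offers. Calls block until the motion is done:
- bot.movep(position, orientation): joint-space move of the TCP to a pose.
- bot.servo_line(position, rate=0.15, attitude=None, force_limit=None): straight line of the TCP; attitude=None keeps the orientation; rate is the mean speed in m/s. With force_limit (N) it stops when the force on the tool has changed by that much, and returns True; else False.
- bot.move_joints(angles): joint-space move.
- bot.open_gripper() and bot.clamp(grasp_force=None): open the fingers fully, or close them until they stop; grasp_force is the grip in N (None keeps the last).
- bot.dwell(seconds).
- bot.ik(position, orientation): joint angles nearest the present ones, or None.
- bot.get_image(name): name is "scene" or "top" or "wrist"; returns a dict with "image" (420x560x3 uint8, blue, green, red), "depth" (420x560 float32, m along the optical axis (not along the pixel's ray), 0 where there is no reading), "fx", "fy", "cx", "cy" (pixels), "distortion" ([k1, k2, p1, p2, k3] as OpenCV has them; the pictures are not rectified), "eye" and "orientation" of the camera in the world. Camera axes: x right, y down, z forward; pixel columns grow to the right and rows downward; lengths in m; the calibration is good to about 2 mm. A picture is of the moment at which its call begins.
A pose or a line that the arm cannot do raises bot.MotionError and nothing moves.
- bot.hand_in(): hands the job in; it is judged then, once.
Trained networks look in a picture, given as the dict that the camera call returned (one of the last four; its "shot" number tells which), for a name from the list of things; names that differ only in an ending like _2 or _b are one class to them, and where a whole thing is asked for, a point or a joint stands for the part that bears it (a point fixed in the world has none). Each returns a list of dicts, best first, with "p" (0 to 1); they miss things now and then, are a little off and sometimes report something else, mostly with a low value. They report only what shows in the picture. A call takes as long as a camera call. They do not tell look-alikes from the thing itself.
- bot.search_frame(picture, thing): "location" ([row, column] in pixels, amid what is visible of it).
- bot.masks_of(picture, thing): "mask" (420x560 bool, what is visible of it) and "location" ([row, column] in pixels, amid what is visible of it).
- bot.landmark_of(picture, thing): "location" ([row, column] in pixels: a listed point, or the origin of a listed thing).
Readings, each from a call of its own:
- bot.current_clock(): time.
- bot.current_joints(): joint angles.
- bot.current_joint_velocities(): joint speeds.
- bot.current_joint_efforts(): joint torques, N m.
- bot.current_tool_pos(): TCP position.
- bot.current_tool_rot(): TCP orientation.
- bot.current_contact_force(): force on the tool from outside, world axes, zero at the start.
- bot.current_wrist_torque(): the same for the moment, N m.
- bot.current_grip_width(): finger opening in m.
- bot.current_finger_force(): force on a finger pad.
Only numpy, scipy, OpenCV 4.12 (cv2) and the standard library are available. Lean on these libraries where they do the work, as an engineer would, in place of code of your own. Each camera call takes 0.05 s, during which the arm holds its last target. There are 200 camera calls.

### The job

Unlock the safe-deposit box. First press the oblong release key on the terminal just until it clicks (its resistance suddenly drops) and let it come back up: pressing it on down to its stop sets off the silent alarm, and the round keys must not be pressed. Then turn the T-key that stands in the box's lock clockwise with light downward pressure until it drops into its slot, turn it on clockwise to the stop, and let go of it standing in the lock; leave everything else on the counter where it is.

Things in the scene. Friction and masses are not known exactly. Their poses are not given: they have to be found in the camera images.
- terminal: Desk terminal fixed to the counter, a black and grey block 190 mm (x) by 210 mm (y) by 50 mm high, with a dark screen on its far (+x) half, 58 mm high, and a row of three grey keys on its near half. Origin: centre of its underside; x points away from the key row to the screen, z up. Keys stand 16 mm proud of the 50 mm high panel.
- release_top (a point): Centre of the top face of the oblong release key, 32 mm (terminal x) by 64 mm (terminal y), 66 mm above the counter at rest; it sits at (-35, -43) mm in the terminal's frame. It moves straight down as pressed. A round key's rim begins 53 mm from this point along terminal +y.
- release (a joint): Travel of the oblong release key in m: 0 up, 0.0105 at its stop; springs back when let go. Dome key: from 1.7 N the resistance climbs to a peak of about 6.1 N at 3.4 mm, then drops (the click) to about 3.5 N at 6.5 mm, then climbs again: 7 N at 9 mm, then the hard stop. It has clicked once past 4.5 mm; beyond 9 mm counts as pressed to the stop.
- round_key0 (a joint): Travel in m (0 up, 0.0105 at its stop) of the first round key, 34 mm across, at (-35, 27) mm in the terminal's frame. Not to be pressed.
- round_key1 (a joint): The same for the second round key, at (-35, 76) mm in the terminal's frame. Not to be pressed.
- deposit_box: Grey steel deposit box fixed to the counter, 286 mm long (x), 146 mm wide (y), 81 mm high, with a brass label frame on its near end and a wire carrying handle, 110 mm high, 170 mm behind the lock. Origin: on the counter straight under the lock's axis, 63 mm from the near end; x runs along the box away from its near end, z up.
- lock_mouth (a point): Centre of the mouth of the lock's round steel guide collar (60 mm across, bore 27 mm, from 101 to 131 mm high), on the vertical lock axis. Just behind it (+x) stands the collar's bracket, also 131 mm high.
- plug (a joint): Turn in rad of the lock's brass plug, which lies under the collar: 0 locked (as at the start), growing clockwise seen from above, 0.85 at its stop. It is stiff (0.15 N m) and stays where it is left; the key turns it only when dropped in. At 0 its slot for the key's blade lies along the box's x axis; it turns with the plug.
- latch_tip (a point): Tip of the flat brass latch arm on the plug, 66 mm from the lock's axis, 88 mm above the counter. The arm points along the slot (towards the box's near end at plug 0), so it shows the slot's direction.
- tkey_bar (a point): Centre of the bar of the loose steel T-key: a level bar 90 mm long (the point's x axis), 14 mm wide, 18 mm high, on a neck 12 mm thick and 32 mm long over a 25 mm shank; 0.2 kg. z is up along the shank. At the start the key stands in the collar, leaning a little (up to 0.1 rad), the bar's centre 194 mm above the counter (63 mm above the collar's mouth); dropped in, it lies 16 mm lower (178 mm).
- tkey_foot (a point): Foot of the T-key: the lower end of its flat blade, 22 mm (x, parallel to the bar) by 8 mm. At the start the blade rests across the slot, turned 0.43 to 0.6 rad anticlockwise (from above) of it. It has 2 mm play on each side in the slot: it goes in within 0.15 to 0.3 rad of the slot's direction, and turns about 0.2 rad before it carries the plug along.
- stamp: Dark wooden hand stamp, 44 mm across, 80 mm high, loose; origin under its centre. Bystander.
- bell: Steel counter bell, 76 mm across, 58 mm high, loose; origin under its centre. Bystander.
- mug: White mug, 80 mm across, 95 mm high, loose; origin under its centre. Bystander.
- tape_stand: Tape dispenser, 150 by 62 mm, 94 mm high, loose; origin under its centre. Bystander.
Mind the look-alikes: they are no part of the job. Of the things shaped like the part that bears tkey_bar, the bare steel one is meant.

How it is judged:
On the way, in this order (a step that is already met when the one before it is completed fails the run):
1. the oblong release key is pressed past its click (value of joint release above 0.0045 m).
2. the release key is back up (value of joint release below 0.002 m), for 0.1 s.
3. the T-key has dropped into its slot (z of tkey_bar in the frame of deposit_box below 0.183 m and horizontal distance between tkey_bar and lock_mouth below 0.012 m and angle between tkey_bar's own z axis and vertical below 0.15 rad), for 0.1 s.
At the end, for the whole second after the job is handed in: The plug is turned clockwise to its stop (beyond 0.7 of 0.85 rad), the T-key stands in the slot (bar centre less than 183 mm above the counter, within 12 mm of the lock's axis, within 0.15 rad of upright) and released, and the release key is back up (under 2 mm of travel) (all of step 3 and value of joint plug above 0.7 rad and value of joint release below 0.002 m); the robot touches nothing.
It fails at once if the release key is pressed to its stop (beyond 9 mm) (value of joint release above 0.009 m).
It fails at once if a round key is pressed (beyond 4 mm) (value of joint any of round_key0, round_key1 above 0.004 m).
It fails at once if another thing on the counter is moved by more than 30 mm (distance of any of stamp, bell, mug, tape_stand from where it was at the start of the episode above 0.03 m).
It also fails if it takes over 59 s, if anything falls off the work surface, if the arm or the gripper's body presses on something with over 40 N, if the wrist force passes 120 N, or if a joint passes its speed limit or range.

## Working session

There is one attempt and no reset: what is moved stays moved. The work goes in short steps, each a Python script; the robot and the scene stay as the last script left them, time stands still between calls to the robot, and variables do not carry over. Pictures are saved under pics/ and viewed, at most 10 in all, crops included, and the job is handed in when it is done.

```bash
mkdir -p pics
cat > h.py <<'E'
import numpy as np, cv2
from workcell import bot
def ray(im,loc):
    K=np.array([[im['fx'],0,im['cx']],[0,im['fy'],im['cy']],[0,0,1]])
    u=cv2.undistortPoints(np.array([[[loc[1],loc[0]]]],float),K,np.array(im['distortion'],float))[0,0]
    return np.array(im['orientation'])@np.array([u[0],u[1],1.])
def at_z(im,loc,z):
    d=ray(im,loc);e=np.array(im['eye']);return e+d*(z-e[2])/d[2]
def at_depth(im,loc):
    r,c=int(round(loc[0])),int(round(loc[1]))
    p=im['depth'][max(r-1,0):r+2,max(c-1,0):c+2];p=p[p>0]
    return np.array(im['eye'])+ray(im,loc)*(np.median(p) if p.size else np.nan)
def down(yaw):
    # tool y axis (closing) at world angle yaw, z down
    y=np.array([np.cos(yaw),np.sin(yaw),0]);z=np.array([0,0,-1.]);return np.column_stack([np.cross(y,z),y,z])
E
python3 - <<'E'
from h import *
np.set_printoptions(precision=3,suppress=True)
Z=dict(release_top=.066,lock_mouth=.131,latch_tip=.088,tkey_bar=.194,deposit_box=0,terminal=0,stamp=0,bell=0,mug=0,tape_stand=0)
for n in ['scene','top']:
    im=bot.get_image(n);cv2.imwrite(f'pics/{n}.png',im['image']);print(n,im['eye'],bot.current_clock())
    for t,z in Z.items():
        for d in bot.landmark_of(im,t)[:3]:
            print(t,round(d['p'],2),np.round(d['location']),at_z(im,d['location'],z),at_depth(im,d['location']))
print(bot.current_tool_rot())
print(bot.current_clock())
E
```

```text
scene [ 1.428 -0.331  1.298] 0.05
release_top 0.64 [256. 196.] [ 0.509 -0.249  0.066] [ 0.511 -0.25   0.069]
lock_mouth 0.64 [211. 353.] [0.565 0.239 0.131] [0.57  0.236 0.138]
latch_tip 0.61 [206. 339.] [0.498 0.228 0.088] [0.504 0.225 0.095]
tkey_bar 0.64 [233. 300.] [0.631 0.034 0.194] [0.569 0.062 0.107]
tkey_bar 0.64 [186. 322.] [0.486 0.166 0.194] [0.408 0.208 0.103]
tkey_bar 0.58 [195. 354.] [0.557 0.24  0.194] [0.563 0.236 0.202]
deposit_box 0.62 [236. 346.] [0.559 0.233 0.   ] [0.613 0.198 0.081]
deposit_box 0.45 [225. 269.] [0.422 0.017 0.   ] [0.434 0.012 0.016]
terminal 0.66 [277. 216.] [ 0.559 -0.206  0.   ] [ 0.597 -0.212  0.057]
stamp 0.78 [226. 269.] [0.427 0.015 0.   ] [0.437 0.012 0.013]
bell 0.6 [298. 297.] [ 0.716 -0.003  0.   ] [ 0.735 -0.012  0.034]
mug 0.95 [200. 420.] [0.507 0.549 0.   ] [0.533 0.524 0.036]
tape_stand 0.93 [277. 110.] [ 0.44  -0.515  0.   ] [ 0.502 -0.504  0.081]
tape_stand 0.19 [208. 340.] [0.441 0.269 0.   ] [0.515 0.224 0.098]
top [0.35  0.007 1.285] 0.6
release_top 0.66 [193. 202.] [0.568 0.272 0.066] [0.556 0.258 0.132]
release_top 0.58 [208. 373.] [ 0.509 -0.266  0.066] [ 0.509 -0.265  0.067]
lock_mouth 0.81 [195. 208.] [0.552 0.24  0.131] [0.539 0.226 0.203]
latch_tip 0.42 [214. 218.] [0.498 0.218 0.088] [0.499 0.218 0.086]
tkey_bar 0.75 [276. 188.] [0.314 0.283 0.194] [0.311 0.305 0.108]
tkey_bar 0.63 [246. 225.] [0.395 0.18  0.194] [0.398 0.194 0.107]
tkey_bar 0.58 [193. 266.] [0.541 0.065 0.194] [0.557 0.069 0.108]
terminal 0.76 [197. 352.] [ 0.554 -0.213  0.   ] [ 0.546 -0.204  0.052]
stamp 0.66 [240. 280.] [0.42  0.029 0.   ] [0.415 0.028 0.077]
bell 0.8 [158. 289.] [ 0.692 -0.006  0.   ] [ 0.682 -0.005  0.04 ]
mug 0.88 [219. 128.] [0.499 0.539 0.   ] [0.489 0.503 0.087]
tape_stand 0.88 [227. 442.] [ 0.447 -0.508  0.   ] [ 0.444 -0.49   0.044]
[[-0.939  0.344  0.   ]
 [ 0.344  0.939  0.   ]
 [-0.     0.    -1.   ]]
1.1
```

View pics/top.png

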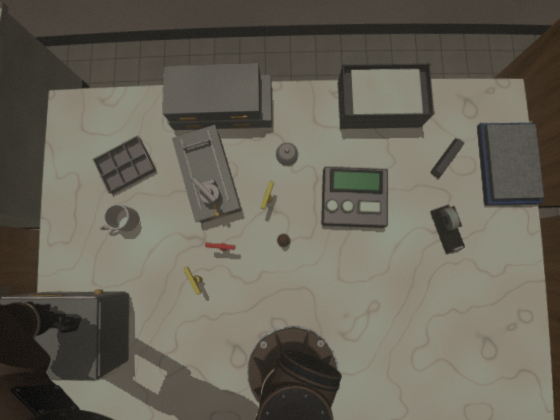

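View pics/scene.png

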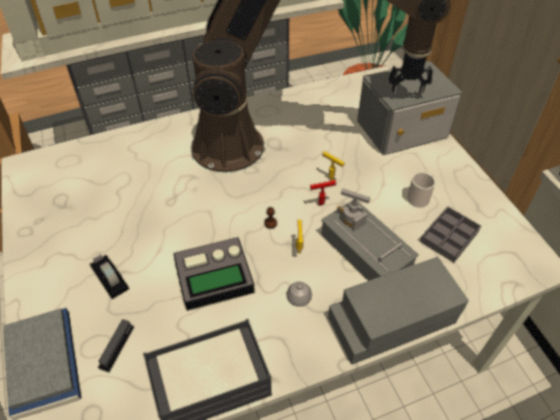

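The bare steel T-key is the one standing in the grey box's lock: top (190,207), scene (195,354). The look-alikes are yellow at top (195,268), red at (246,220) and yellow at (280,193); they are coloured and stand off the box, so they are not meant. The oblong key is at top (208,370). Next I close the gripper, look at the lock on the way, then look at the terminal.

Run:
```python
from h import *
np.set_printoptions(precision=3,suppress=True)
p=bot.current_tool_pos();bot.servo_line([p[0],p[1],.38],rate=.3)
bot.clamp(20)
def look(n,Z):
    im=bot.get_image('wrist');cv2.imwrite(f'pics/{n}.png',im['image']);print(n,im['eye'],bot.current_clock())
    np.savez(f'pics/{n}.npz',**{k:np.array(v) for k,v in im.items()})
    for t,z in Z.items():
        for d in bot.landmark_of(im,t)[:3]:
            print(t,round(d['p'],2),np.round(d['location']),at_z(im,d['location'],z),at_depth(im,d['location']))
bot.movep([.50,.22,.40],down(np.pi/2))
look('w_lock',dict(lock_mouth=.131,latch_tip=.088,tkey_bar=.194))
bot.movep([.49,-.26,.30],down(np.pi/2))
look('w_term',dict(release_top=.066,terminal=0))
print(bot.current_joints(),bot.current_clock(),bot.current_contact_force())
```

```text
w_lock [0.42  0.221 0.541] 4.3083
lock_mouth 0.82 [212. 298.] [0.56  0.239 0.131] [0.553 0.238 0.152]
latch_tip 0.53 [162. 283.] [0.498 0.219 0.088] [0.498 0.219 0.088]
tkey_bar 0.96 [ 94. 278.] [0.408 0.214 0.194] [0.405 0.213 0.105]
tkey_bar 0.93 [228. 302.] [0.558 0.241 0.194] [0.555 0.241 0.202]
tkey_bar 0.9 [  7. 344.] [0.326 0.28  0.194] [0.302 0.295 0.104]
w_term [ 0.411 -0.259  0.442] 6.2917
release_top 0.81 [195. 288.] [ 0.516 -0.255  0.066] [ 0.516 -0.255  0.065]
terminal 0.96 [207. 316.] [ 0.554 -0.213 -0.   ] [ 0.538 -0.218  0.05 ]
[-0.541  0.281  1.731  0.     1.13  -2.113] 6.3917 [ 0.624 -0.072 -0.677]
```

```bash
python3 -c "
import cv2,numpy as np
a=cv2.imread('pics/w_lock.png')[120:330,160:440];b=cv2.imread('pics/w_term.png')[90:300,150:430]
cv2.imwrite('pics/both.png',np.vstack([cv2.resize(a[:, :],None,fx=1.4,fy=1.4),cv2.resize(b,None,fx=1.4,fy=1.4)]))"
```

```text
(no output)
```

View pics/both.png

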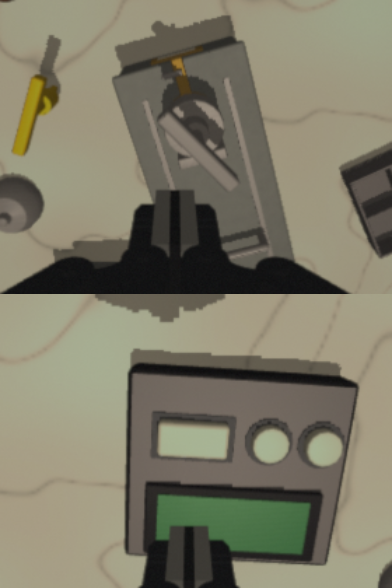

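The crop shows the oblong key at wrist pixel (287,193), which agrees with the network. The steel T-bar sits diagonally over the collar, and the latch points to the near end. Now I press the key in small steps.

Run:
```python
from h import *
x,y=.516,-.256
bot.servo_line([x,y,.10],rate=.2)
bot.dwell(.15)
f0=np.mean([bot.current_contact_force()[2] for _ in range(5)])
hit=bot.servo_line([x,y,.058],rate=.012,force_limit=1.2)
z=bot.current_tool_pos()[2];print('contact',hit,z,bot.current_contact_force()[2]-f0)
if hit and .061<z<.071:
    fm=0
    for i in range(1,15):
        bot.servo_line([x,y,z-.0005*i],rate=.01)
        f=bot.current_contact_force()[2]-f0;zz=bot.current_tool_pos()[2]
        print(round((z-zz)*1e3,2),round(f,2));fm=max(fm,f)
        if .0066-zz>1: break
        if fm>4.5 and f<fm-1.2 and z-zz>.0045: break
        if z-zz>.0062: break
bot.servo_line([x,y,.10],rate=.1)
print(bot.current_contact_force()[2]-f0,bot.current_clock())
```

```text
contact True 0.06539356232872054 3.7875091338747757
0.47 3.55
0.95 4.78
1.47 6.53
1.95 5.29
2.41 6.66
2.9 7.05
3.45 5.66
3.96 5.8
4.45 4.7
5.06 3.97
0.2675772183222819 13.2417
```

Force peaked near 7 N and then fell to 4 N, so the key clicked, and it is now released. Next I measure the bar from close by.

```bash
cat >> h.py <<'E'
def bar(im,zlo=.188,zhi=.215,c=(.558,.24)):
    r,cc=np.nonzero(im['depth']>0)
    K=np.array([[im['fx'],0,im['cx']],[0,im['fy'],im['cy']],[0,0,1]])
    u=cv2.undistortPoints(np.column_stack([cc,r]).astype(float)[:,None],K,np.array(im['distortion'],float))[:,0]
    d=im['depth'][r,cc][:,None]
    P=np.array(im['eye'])+(np.column_stack([u,np.ones(len(u))])*d)@np.array(im['orientation']).T
    P=P[(P[:,2]>zlo)&(P[:,2]<zhi)&(np.hypot(P[:,0]-c[0],P[:,1]-c[1])<.06)]
    (cx,cy),wh,_=q=cv2.minAreaRect((P[:,:2]*1e3).astype(np.float32))
    b=cv2.boxPoints(q);e=[b[1]-b[0],b[2]-b[1]];e=max(e,key=np.linalg.norm)
    A=np.column_stack([P[:,:2]-P[:,:2].mean(0),np.ones(len(P))]);n=np.linalg.lstsq(A,P[:,2],rcond=None)[0]
    return np.array([cx,cy])/1e3,wh,np.arctan2(e[1],e[0]),np.median(P[:,2]),n[:2],len(P)
E
python3 - <<'E'
from h import *
np.set_printoptions(precision=3,suppress=True)
im=np.load('pics/w_lock.npz',allow_pickle=True);print(bar(im))
p=bot.current_tool_pos();bot.servo_line([p[0],p[1],.35],rate=.3)
bot.movep([.54,.235,.32],down(np.radians(135)))
bot.open_gripper()
im=bot.get_image('wrist');cv2.imwrite('pics/w2.png',im['image']);print(im['eye'],bar(im))
for t,z in dict(lock_mouth=.131,latch_tip=.088,tkey_bar=.194).items():
    for d in bot.landmark_of(im,t)[:2]: print(t,round(d['p'],2),np.round(d['location']),at_z(im,d['location'],z),at_depth(im,d['location']))
print(bot.current_joints(),bot.current_clock())
E
```

```text
(array([0.557, 0.241]), (88.72854614257812, 14.243696212768555), np.float32(0.76512766), np.float64(0.20139501627575135), array([ 0.236, -0.217]), 975)
[0.484 0.178 0.461] (array([0.557, 0.241]), (87.9371337890625, 13.925704956054688), np.float32(0.7744031), np.float64(0.20147120191442713), array([0.03 , 0.003]), 1506)
lock_mouth 0.93 [203. 279.] [0.56  0.246 0.131] [0.544 0.231 0.202]
latch_tip 0.55 [137. 304.] [0.493 0.219 0.088] [ 0.495  0.228 -0.   ]
tkey_bar 0.79 [ 81. 165.] [0.537 0.096 0.194] [0.555 0.069 0.105]
tkey_bar 0.68 [ 65. 482.] [0.348 0.266 0.194] [0.302 0.296 0.104]
[ 0.359  0.317  1.629  0.     1.196 -1.997] 17.0
```

View pics/w2.png

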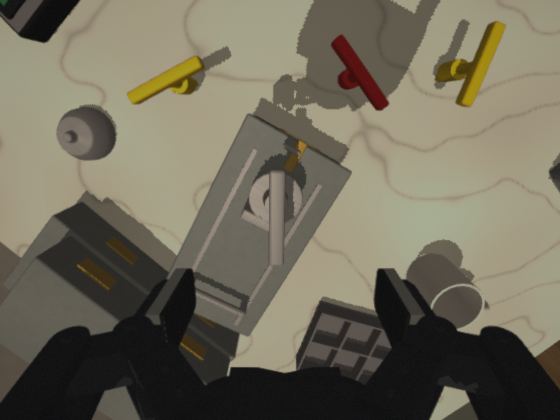

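The close view shows the steel bar at pixel (276,218) over the collar at (275,195), with the latch at (298,150). The bar centre is (0.557, 0.241) with yaw 0.77, which is 0.44 rad anticlockwise of the slot as described. Now I grasp it and turn.

```bash
cat > turn.py <<'E'
from h import *
np.set_printoptions(precision=2,suppress=True)
def st(s=''): print(s,bot.current_tool_pos()*1e3,bot.current_contact_force(),bot.current_wrist_torque(),round(bot.current_clock(),1))
E
python3 - <<'E'
from turn import *
y0=.772+np.pi/2
bot.movep([.557,.241,.25],down(y0))
print(bot.servo_line([.557,.241,.176],rate=.1,force_limit=15))
st('before');bot.clamp(50);st('clamp');print(bot.current_grip_width())
bot.servo_line([.558,.2405,.176],rate=.02,force_limit=12);st('centre')
fz=bot.current_contact_force()[2]
p=np.array([.558,.2405,.176])
for a in [.1,.2,.26,.32,.38,.44]:
    p[2]=bot.current_tool_pos()[2]
    bot.servo_line(p,rate=.02,attitude=down(y0-a),force_limit=15)
    if a<.2: st(a);continue
    z0=p[2]
    hit=bot.servo_line([p[0],p[1],.156],rate=.03,force_limit=8);st((a,hit))
    if bot.current_tool_pos()[2]<.164: print('DROPPED');break
E
```

```text
False
before [557.44 241.16 176.74] [-0.28 -0.08  0.07] [-0.04 -0.    0.04] 18.3
clamp [557.28 240.86 176.13] [ 1.15 -2.58  0.9 ] [-0.39 -0.3   0.03] 18.9
0.012991485748349308
centre [557.8  240.6  176.07] [-1.2  0.5  4.5] [0.16 0.48 0.04] 19.2
0.1 [558.   240.58 176.05] [-0.99  0.83  2.64] [ 0.09  0.14 -0.04] 19.4
(0.2, True) [557.86 240.37 170.69] [  3.47   0.86 -13.82] [ 0.16 -0.81 -0.24] 20.0
(0.26, True) [557.82 240.42 169.26] [0.92 0.14 1.89] [-0.01 -0.16 -0.03] 20.5
(0.32, True) [558.34 240.62 160.02] [ 0.41 -0.44  6.7 ] [-0.05  0.11  0.01] 21.1
DROPPED
```

Run:
```python
from turn import *
y0=.772+np.pi/2
im=bot.get_image('wrist');cv2.imwrite('pics/w3.png',im['image'])
try: print(bar(im,.172,.196))
except Exception as e: print(e)
print(bot.current_grip_width())
p=bot.current_tool_pos();p[:2]=.5583,.2405
for a in np.arange(.4,1.62,.08):
    h=bot.servo_line(p,rate=.02,attitude=down(y0-a),force_limit=25);st((round(a,2),h))
    t=bot.current_wrist_torque()[2]
    if h or abs(t)>.8: break
im=bot.get_image('wrist');cv2.imwrite('pics/w4.png',im['image'])
try: print(bar(im,.172,.196))
except Exception as e: print(e)
cv2.imwrite('pics/w34.png',np.hstack([cv2.resize(cv2.imread(f'pics/w{i}.png'),(400,300)) for i in (3,4)]))
```

```text
(array([0.56, 0.24]), (84.77680969238281, 39.162296295166016), np.float32(0.7307301), np.float64(0.18549573754827153), array([0.03, 0.02]), 7528)
0.013106687330338918
(np.float64(0.4), False) [558.47 240.54 160.06] [ 0.85 -1.09  5.1 ] [-0.14 -0.04  0.03] 21.4
(np.float64(0.48), False) [558.39 240.5  160.05] [ 0.4  -0.66  4.81] [-0.15 -0.08 -0.05] 21.6
(np.float64(0.56), False) [558.38 240.5  160.07] [ 1.06 -0.44  3.46] [-0.18 -0.07 -0.03] 21.9
(np.float64(0.64), False) [558.36 240.48 160.08] [ 0.61 -0.19  4.61] [-0.23 -0.12  0.01] 22.1
(np.float64(0.72), False) [558.4  240.65 160.08] [0.26 0.82 4.56] [ 0.22 -0.17  0.12] 22.4
(np.float64(0.8), False) [558.39 240.63 160.09] [0.78 1.05 4.63] [ 0.32 -0.24  0.07] 22.6
(np.float64(0.88), False) [558.43 240.58 160.11] [0.39 1.02 3.45] [ 0.42 -0.33  0.08] 22.9
(np.float64(0.96), False) [558.4  240.59 160.09] [1.97 2.02 3.23] [ 0.51 -0.45  0.05] 23.1
(np.float64(1.04), False) [558.44 240.56 160.12] [1.72 2.7  3.  ] [ 0.52 -0.55  0.08] 23.4
(np.float64(1.12), False) [558.42 240.6  160.13] [2.37 1.52 2.66] [ 0.61 -0.63  0.04] 23.6
(np.float64(1.2), False) [558.43 240.57 160.1 ] [2.47 3.01 2.49] [ 0.61 -0.81  0.04] 23.9
(np.float64(1.28), False) [558.41 240.55 160.09] [4.66 1.88 2.99] [ 0.68 -0.92  0.06] 24.1
(np.float64(1.36), False) [558.45 240.53 160.12] [4.59 3.24 2.89] [ 0.66 -1.03  0.09] 24.4
(np.float64(1.44), False) [558.49 240.55 160.1 ] [3.96 2.56 2.52] [ 0.68 -1.09  0.04] 24.6
(np.float64(1.52), False) [558.55 240.54 160.13] [5.56 2.34 2.23] [ 0.69 -1.13  0.06] 24.9
(np.float64(1.6), False) [558.62 240.52 160.13] [5.7  2.51 1.57] [ 0.61 -1.26  0.39] 25.1
(array([0.56, 0.24]), (39.08281326293945, 83.43704986572266), np.float32(-0.5303238), np.float64(0.18548680211488844), array([ 0.02, -0.03]), 7469)
```

View pics/w34.png

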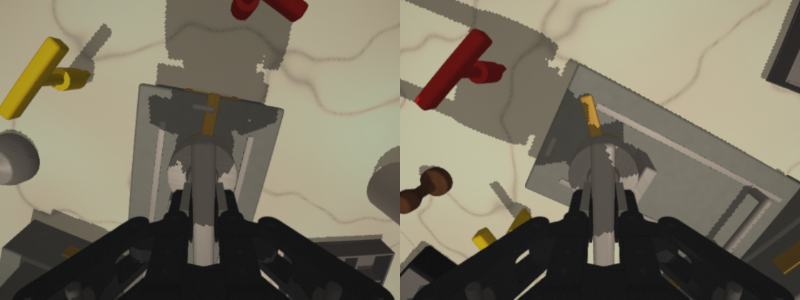

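The key dropped in and the latch arm has swung with it (right view, arm at (590,110)). Torque rises at 1.6 rad, which is the stop. Now I nudge it, release, retreat and check.

Run:
```python
from turn import *
y0=.772+np.pi/2
p=bot.current_tool_pos();p[:2]=.5583,.2405
bot.servo_line(p,rate=.02,attitude=down(y0-1.65),force_limit=25);st()
bot.servo_line(p,rate=.02,attitude=down(y0-1.60),force_limit=25);st()
bot.open_gripper()
bot.servo_line([.5583,.2405,.26],rate=.08)
bot.servo_line([.52,.21,.36],rate=.2)
st()
im=bot.get_image('wrist');cv2.imwrite('pics/w5.png',im['image'])
b=bar(im,.172,.2);print(b)
for t,z in dict(latch_tip=.088,lock_mouth=.131,tkey_bar=.178).items():
    for d in bot.landmark_of(im,t)[:3]:
        q=at_z(im,d['location'],z);print(t,round(d['p'],2),np.round(d['location']),q*1e3,at_depth(im,d['location'])*1e3,np.arctan2(.240-q[1],.559-q[0]))
```

```text
[558.57 240.4  160.15] [5.63 1.37 1.16] [ 0.5  -1.32  0.84] 25.4
 [558.55 240.53 160.13] [5.49 2.94 0.52] [ 0.62 -1.2   0.34] 25.7
 [519.89 210.02 359.17] [-0.21 -0.19 -0.92] [0.   0.   0.04] 28.5
(array([0.56, 0.24]), (14.322912216186523, 88.95703125), np.float32(-0.77654076), np.float64(0.1855092928415824), array([0.16, 0.14]), 1234)
latch_tip 0.75 [124. 309.] [503.9  274.23  88.  ] [503.81 274.21  88.93] -0.5558002822321908
lock_mouth 0.75 [183. 327.] [564.13 238.87 131.  ] [549.68 243.35 185.57] 2.9257780299311733
lock_mouth 0.68 [162. 320.] [540.   250.06 131.  ] [540.31 249.98 129.47] -0.486891473804537
tkey_bar 0.91 [106. 216.] [416.74 224.09 178.  ] [405.58 213.92 105.31] 0.1113889593569863
tkey_bar 0.76 [262. 235.] [539.   105.98 178.  ] [555.56  68.82 104.57] 1.4226363010920287
tkey_bar 0.65 [124. 310.] [496.53 273.25 178.  ] [504.87 274.37  89.13] -0.4891685675948429
```

View pics/w5.png

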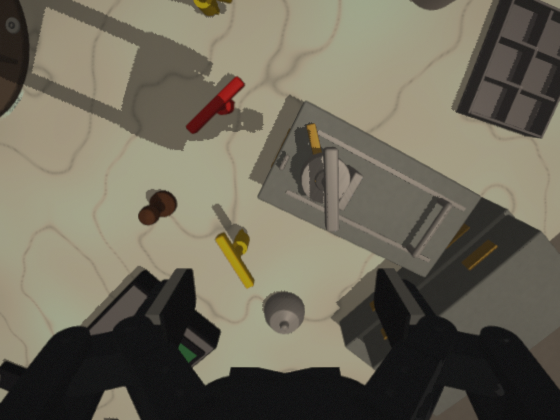

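The view shows the bar at (331,188) standing in the collar, with its top 185.5 mm high, so its centre is about 177 mm. The latch at (312,135) has turned about 0.88 rad, so the plug is at its stop, and the gripper is clear.

```bash
python3 -c "
from workcell import bot
print(bot.hand_in())"
```

```text
the job is handed in; nothing more can be done
None
```

The job is handed in: the release key was pressed to its click and let back up, and the steel T-key dropped in, was turned clockwise to the stop (measured about 0.88 rad against the nominal 0.85) and was left standing in the lock; the interface returned no verdict.

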